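# Change over the jars on a clamp-bar shaker

## Robot

A 6-joint arm with a two-finger parallel gripper is mounted at the origin on the work surface. World frame = base frame: x ahead of the robot, y to its left, z up, the work surface at z = 0. Lengths are in mm, angles in rad, forces in N, time in s.
With the tool pointing down it reaches from about 300 to 1000 mm from the base axis. Payload 5.1 kg.
Tool frame: the origin (TCP) lies on the centre line of the jaws, within the pads' length; the fingertips stand 14 mm ahead of it and the grasp point (between the pads) lies 5 mm behind it; z points along the fingers, y is the direction in which the jaws open and shut (so a half turn about z gives the same grasp; the last joint's range is limited). The gripper opens to 95 mm and grips with 3 to 60 N. Pads are 20 mm wide; open, the fingers measure 119 mm over their backs; the gripper's body (75 mm by 180 mm) begins 59 mm behind the grasp point.
Start: joints at [-1.383, 0.124, 1.65, -0, 1.367, -0.083], TCP at [173.844, -626.309, 228.656] pointing down, gripper open.
Joint ranges: [-2.61, 2.61], [-1.02, 2.33], [0.03, 2.71], [-1.35, 4.49], [0.32, 2.68], [-2.91, 2.91]. Speed limits (rad/s): [2.57, 2.57, 3.14, 3.14, 3.14, 3.14].

## Interface

Orientations are given as a rotation vector (axis times angle).
In Python, from rig import ctrl gives the robot as it stands. Calls block until the motion is done:
- ctrl.reach(position, orientation): joint-space move of the TCP to a pose.
- ctrl.move_l(position, orientation=None, rate=150): straight line of the TCP; orientation=None keeps the orientation; rate is the mean speed in mm/s.
- ctrl.move_j(angles): joint-space move.
- ctrl.grip(opening): opening from 0.0 (shut) to 1.0 (fully open); the grip force is fixed at half the most; returns when the fingers have stopped.
- ctrl.sleep(seconds).
- ctrl.inverse_kinematics(position, orientation): joint angles nearest the present ones, or None.
- ctrl.grab_frame(name): name is "side" or "top" or "wrist"; returns a dict with "pixels" (384x512x3 uint8, blue, green, red), "range_z" (384x512 float32, mm along the optical axis (not along the pixel's ray), 0 where there is no reading), "mtx" (3x3 intrinsics, pixels), "D" ([k1, k2, p1, p2, k3] as OpenCV has them; the pictures are not rectified), "T" (4x4, takes a point from camera to world coordinates); the wrist camera has in their place "T_tool_cam" (4x4, takes a point from camera to tool coordinates, whose origin is the TCP and whose axes are the flange's). Camera axes: x right, y up, looking along -z (the intrinsics and any distortion apply to the point x, -y, -z); pixel columns grow to the right and rows downward; lengths in mm; the calibration is good to about 2 mm. A picture is of the moment at which its call begins: read the wrist's pose just before it.
A pose or a line that the arm cannot do raises ctrl.IKError and nothing moves.
- ctrl.finish_job(): hands the job in, once; it reports no verdict.
Readings, each from a call of its own:
- ctrl.read_time_s(): time.
- ctrl.read_joint_positions(): joint angles.
- ctrl.read_qd(): joint speeds.
- ctrl.read_joint_torque(): joint torques, N m.
- ctrl.read_position(): TCP position.
- ctrl.read_ee_rot(): TCP orientation.
- ctrl.read_ft_force(): force on the tool from outside, world axes, zero at the start.
- ctrl.read_torque(): the same for the moment, N m.
- ctrl.read_grip_width(): opening from 0.0 (shut) to 1.0 (fully open).
Only numpy, scipy, OpenCV 4.12 (cv2) and the standard library are available. Lean on these libraries where they do the work, as an engineer would, in place of code of your own. Each camera call takes 0.05 s, during which the arm holds its last target.

## Task

The shaker has finished its run: draw the lock slide in, slide the clamp bar back to its stop, and stand the finished jars that are on the platform upright in the steel tray. Then stand all the fresh jars from the bench upright on the platform between the two bars, slide the clamp bar up against the jars, and push the lock slide out until it clicks home so that the bar is locked up close to them. Leave the wash bottle, the beaker and the spatula where they are.

Things in the scene. Friction and masses are not known exactly. Their poses are not given: they have to be found in the camera images.
- shaker: laboratory shaker, off, fixed to the bench: white housing 340 x 340 mm, on top a platform with a black mat 103 mm above the bench. Origin: centre of its underside; x from its front (control strip) to its back, y to its left, z up. Side rails along x, inner faces at y = +-136 mm, tops 28 mm above the mat. At the back a fixed grey bar along y, front face at x = 104 mm, top 28 mm above the mat
- jar_row (a point): point on the mat: middle of the row where the jars stand, side by side along y, with their backs at the fixed bar (front face 28 mm behind this point) and the sliding clamp bar in front of them. Axes as the shaker's, origin offset (76, 0, 103) mm. Jars may stand anywhere within 95 mm either side of it, with room for the fingers between them
- clamp_bar (a joint): slide of the clamp bar (m), 0 to 0.085: gap between the bars = 46 mm + value, bar's centre line at shaker x = 47 mm - value; 22 mm thick, top 28 mm above the mat. 0.085: front stop, fully open. 3 N friction, stays where left. Up against the 56 mm jars it reads 0.010 and locks there at 0.011: teeth inside the right rail take the lock bolt every 0.010; its round nose centres the bar from 2 mm off
- bar_grip (a point): grip of the clamp bar: black upright block 22 (x) x 24 (y) x 48 mm on a bracket in front of the bar; top 84 mm above the mat, bracket beneath it 33 mm above the mat. This point: on its axis, 22 mm below its top. Axes as the shaker's; it moves along the shaker's -x as clamp_bar grows, and cannot move while the lock slide is out between the teeth
- lock_slide (a joint): lock slide in the right-hand end of the clamp bar, travels with the bar (m): 0 = drawn in (unlocked), 0.014 = pushed out fully home along the shaker's -y (locked). A spring detent holds it at either end: about 5 N takes it over the middle, then it snaps on to the other end. It cannot go home while its bolt meets a tooth of the rack
- lock_thumb (a point): thumb piece of the lock slide: black upright block 16 (x) x 12 (y) x 56 mm on the right-hand part of the clamp bar; top 84 mm above the mat, bar beneath it 33 mm above the mat. This point: on its axis, 22 mm below its top, on the bar's centre line, at shaker y = -75 mm when drawn in, -89 mm when home. Axes as the shaker's
- fresh1_mid (a point): fresh sample jar, white with a blue screw cap, 56 mm in diameter up to 66 mm, cap 54 mm, 90 mm high in all, about 0.2 kg; this point: its centre, 45 mm above its underside, z up along the jar; at the start it stands on the bench to the left of the shaker (may be absent: there are two or three)
- fresh2_mid (a point): fresh sample jar, white with a blue screw cap, 56 mm in diameter up to 66 mm, cap 54 mm, 90 mm high in all, about 0.2 kg; this point: its centre, 45 mm above its underside, z up along the jar; at the start it stands on the bench to the left of the shaker (may be absent: there are two or three)
- fresh3_mid (a point): fresh sample jar, white with a blue screw cap, 56 mm in diameter up to 66 mm, cap 54 mm, 90 mm high in all, about 0.2 kg; this point: its centre, 45 mm above its underside, z up along the jar; at the start it stands on the bench to the left of the shaker (may be absent: there are two or three)
- finished1_mid (a point): finished sample jar, white with a blue screw cap, 56 mm in diameter up to 66 mm, cap 54 mm, 90 mm high in all, about 0.2 kg; this point: its centre, 45 mm above its underside, z up along the jar; at the start it is clamped on the shaker's platform between the bars (may be absent: there are one or two)
- finished2_mid (a point): finished sample jar, white with a blue screw cap, 56 mm in diameter up to 66 mm, cap 54 mm, 90 mm high in all, about 0.2 kg; this point: its centre, 45 mm above its underside, z up along the jar; at the start it is clamped on the shaker's platform between the bars (may be absent: there are one or two)
- steel_tray: shallow open steel tray fixed to the bench, 130 (x) x 230 (y) x 25 mm high, walls and floor 3 mm thick, for the finished jars. Origin: centre of its underside
- wash_bottle: white wash bottle with a blue cap, 60 mm in diameter, 200 mm high, a bystander; origin at the centre of its underside
- beaker: glass beaker, 70 mm in diameter, 90 mm high, a bystander; origin at the centre of its underside
- spatula: steel spatula, 170 mm long, lying on the bench, a bystander; origin near its middle
Things that resemble listed ones, but are neither listed nor needed, are in the scene too. What is shaped like the part that bears finished1_mid but green or pink is not meant.

How it is judged:
By the outcome, as a careful person would: the job done as asked, in the order asked, and still so for the second after the job is handed in, with the robot touching nothing.
Of fresh1, fresh2, fresh3 only 2 to 3 are there at a start; the rules pass over those that are not, and their reading is None.
Of finished1, finished2 only 1 to 2 are there at a start; the rules pass over those that are not, and their reading is None.
At some moment in a run one of fresh1, fresh2, fresh3, finished1, finished2 may be knocked a few centimetres aside while the robot is not near it.
It also fails if it takes over 210 s, if anything falls off the work surface, if the arm or the gripper's body presses on something with over 40 N, if the wrist force passes 120 N, or if a joint passes its speed limit or range.

## Working session

There is one attempt and no reset: what is moved stays moved. The work goes in short steps, each a Python script; the robot and the scene stay as the last script left them, time stands still between calls to the robot, and variables do not carry over. Pictures are saved under pics/ and viewed, and the job is handed in when it is done.

```bash
ls; mkdir -p pics; python3 - <<'E'
from rig import ctrl
import cv2,numpy as np
for n in("side","top","wrist"):
    f=ctrl.grab_frame(n); cv2.imwrite(f"pics/{n}0.png",f["pixels"]); np.savez(f"{n}0.npz",**f)
    print(n,f["mtx"].tolist(),f["D"],np.round(f.get("T",f.get("T_tool_cam")),3).tolist())
print(ctrl.read_time_s(),ctrl.read_ee_rot(),ctrl.read_grip_width())
E
```

```text
pics
side [[404.599466490077, 0.0, 258.548983462446], [0.0, 404.599466490077, 194.23051842266483], [0.0, 0.0, 1.0]] [-0.10882966  0.          0.          0.          0.        ] [[-0.793, 0.382, -0.474, 5.463], [-0.609, -0.52, 0.6, 775.914], [-0.017, 0.764, 0.645, 969.695], [0.0, 0.0, 0.0, 1.0]]
top [[348.5258489341786, 0.0, 256.86381239567146], [0.0, 348.5258489341786, 195.54334991833508], [0.0, 0.0, 1.0]] [0.01842711 0.         0.         0.         0.        ] [[-0.014, 0.988, -0.152, 463.734], [-1.0, -0.012, 0.008, -13.793], [0.006, 0.152, 0.988, 1158.293], [0.0, 0.0, 0.0, 1.0]]
wrist [[333.0806488459013, 0.0, 253.91508377140454], [0.0, 333.0806488459013, 185.4186268222941], [0.0, 0.0, 1.0]] [-0.05571243  0.          0.          0.          0.        ] [[0.0, 0.957, 0.292, 83.833], [1.0, -0.0, -0.001, 0.458], [-0.001, 0.292, -0.957, -155.88], [0.0, 0.0, 0.0, 1.0]]
0.15 [-3.11122654e+00 -4.23825760e-01  1.97746424e-04] 0.9978396523785104
```

View pics/top0.png

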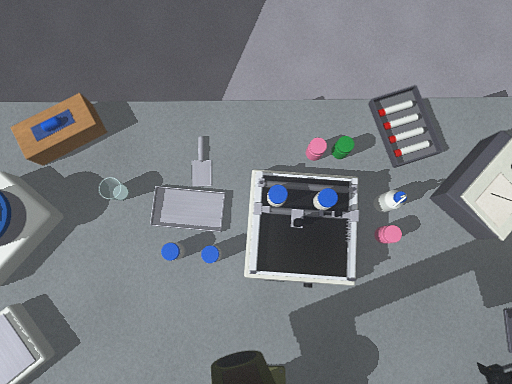

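View pics/side0.png

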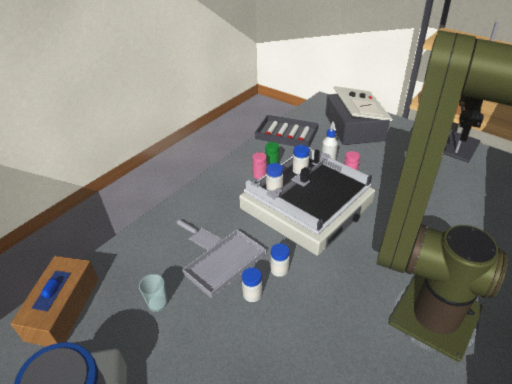

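View pics/wrist0.png

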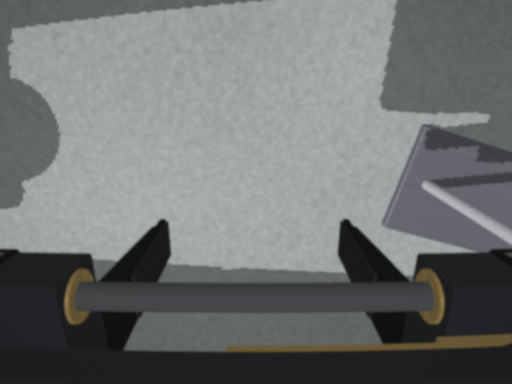

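The top view shows two fresh jars at about (171,251) and (210,254), two finished jars on the platform at (277,195) and (326,199), and the tray at (188,208). I'll enlarge it to measure.

```bash
cat > h.py <<'E'
import cv2,numpy as np
from scipy.spatial.transform import Rotation as R
def ray(f,uv,T=None):
    T=f["T"] if T is None else T
    p=cv2.undistortPoints(np.array([[uv]],float),f["mtx"],f["D"])[0,0]
    d=T[:3,:3]@np.array([p[0],-p[1],-1.0]); return T[:3,3],d
def atz(f,uv,z,T=None):
    o,d=ray(f,uv,T); return o+d*(z-o[2])/d[2]
def cloud(f,T=None):
    T=f["T"] if T is None else T
    h,w=f["range_z"].shape
    g=np.stack(np.meshgrid(np.arange(w),np.arange(h)),-1).reshape(-1,1,2).astype(float)
    p=cv2.undistortPoints(g,f["mtx"],f["D"])[:,0]
    z=f["range_z"].reshape(-1,1)
    P=np.hstack([p[:,:1],-p[:,1:],-np.ones((len(p),1))])*z
    W=P@T[:3,:3].T+T[:3,3]; W[z[:,0]==0]=np.nan
    return W.reshape(h,w,3)
def proj(f,P,T=None):
    T=f["T"] if T is None else T
    q=(np.atleast_2d(P)-T[:3,3])@T[:3,:3]
    q=q*np.array([1,-1,-1])
    return cv2.projectPoints(q.reshape(-1,1,3),np.zeros(3),np.zeros(3),f["mtx"],f["D"])[0][:,0]
def blue(px):
    hsv=cv2.cvtColor(px,cv2.COLOR_BGR2HSV)
    return cv2.inRange(hsv,(105,150,60),(125,255,255))
def crop(px,x0,y0,x1,y1,s,name):
    cv2.imwrite(name,cv2.resize(px[y0:y1,x0:x1],None,fx=s,fy=s,interpolation=cv2.INTER_CUBIC))
def wT(ctrl,f):
    T=np.eye(4);T[:3,:3]=R.from_rotvec(ctrl.read_ee_rot()).as_matrix();T[:3,3]=ctrl.read_position()
    return T@f["T_tool_cam"]
E
python3 - <<'E'
from h import *
t=dict(np.load("top0.npz"))
crop(t["pixels"],240,160,370,290,4.5,"pics/c1.png")
crop(t["pixels"],140,170,240,270,5,"pics/c2.png")
W=cloud(t)
n,l,s,c=cv2.connectedComponentsWithStats(blue(t["pixels"]))
for i in range(1,n):
    if s[i,4]>40:
        m=l==i; P=W[m]; top=P[P[:,2]>np.nanmax(P[:,2])-6]
        print(c[i].round(1),s[i,4],np.nanmedian(P,0).round(1),np.nanmax(P[:,2]).round(1), ((np.nanmax(top,0)+np.nanmin(top,0))/2).round(1),(np.nanmax(top,0)-np.nanmin(top,0)).round(1))
E
```

```text
[ 50.9 123.1] 218 [859.  613.3 111.4] 119.5 [860.1 616.9 116.5] [34.6 42.1  6. ]
[277.5 193.6] 287 [616.8 -79.  192.6] 197.7 [617.  -78.6 194.7] [48.8 50.6  6. ]
[327.6 197.3] 292 [ 605.2 -220.1  192.7] 198.4 [ 605.3 -218.6  195.4] [50.9 50.6  6. ]
[397.9 195.8] 69 [ 613.7 -432.5  154.6] 159.3 [ 612.5 -437.7  156.4] [26.  26.2  5.9]
[  3.8 212.9] 260 [573.9 683.7 179.4] 184.5 [575.6 685.6 181.5] [103.5  24.3   6. ]
[169.8 251.1] 249 [461.6 242.1  89.8] 95.4 [461.7 242.9  92.4] [47.9 51.1  6. ]
[209.7 253.9] 241 [451.  121.3  89.6] 95.1 [451.1 122.4  92.1] [47.8 51.6  6. ]
```

View pics/c1.png

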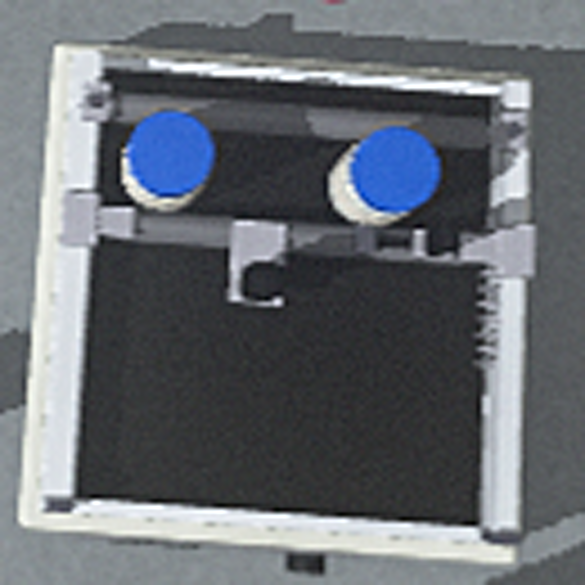

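View pics/c2.png

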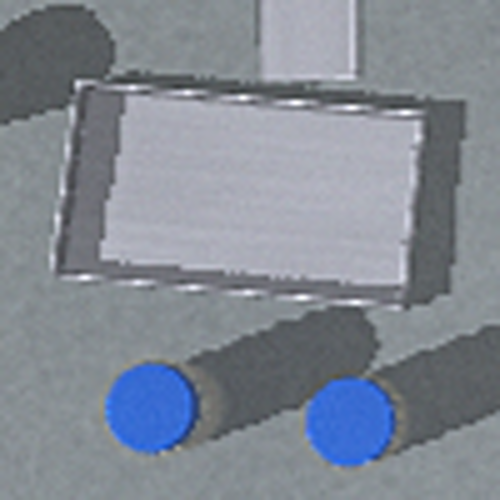

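```bash
cat >> h.py <<'E'
def down(a):  # tool x at world yaw a, pointing down
    return (R.from_euler('z',a)*R.from_euler('x',np.pi)).as_rotvec()
E
python3 - <<'E'
from h import *
from rig import ctrl
ctrl.reach([545,-155,330],down(-0.083))
f=ctrl.grab_frame("wrist"); T=wT(ctrl,f); f["T"]=T; np.savez("w1.npz",**f)
cv2.imwrite("pics/w1.png",cv2.resize(f["pixels"],(800,600)))
print(ctrl.read_time_s(),ctrl.read_position(),ctrl.read_ft_force())
E
```

```text
2.375 [ 544.79370778 -155.72178403  329.70698423] [ 0.84785493  0.76558315 -0.42621531]
```

View pics/w1.png

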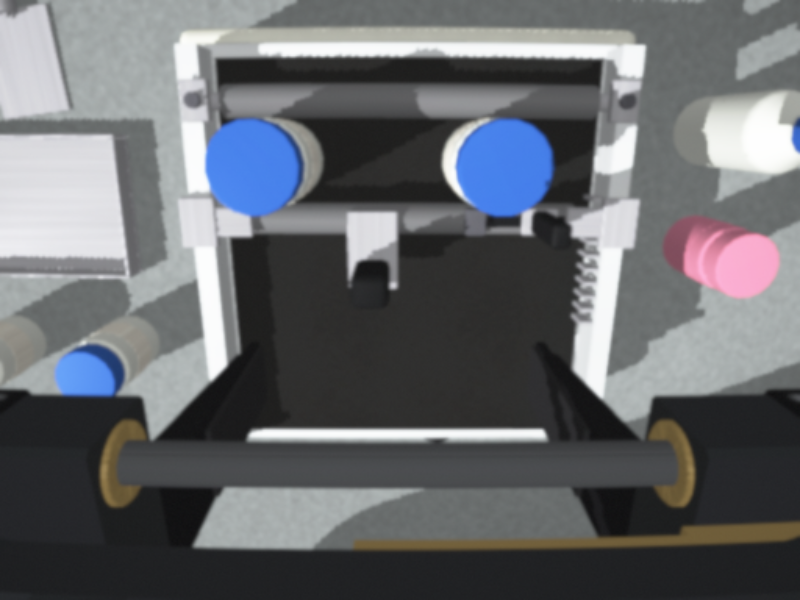

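The wrist view from above shows the fixed bar, the clamp bar, the grip block (370,283) and the thumb piece (551,228), in 800×600 pixels. Next I'll enlarge it.

```bash
python3 - <<'E'
from h import *
f=dict(np.load("w1.npz"))
crop(f["pixels"],100,10,260,200,4,"pics/c3.png") if 0 else None
crop(f["pixels"],105,15,265,205,3.1,"pics/c3.png")
crop(f["pixels"],260,15,420,260,2.4,"pics/c4.png")
crop(f["pixels"],215,120,380,220,4.8,"pics/c5.png")
E
```

```text
(no output)
```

View pics/c3.png

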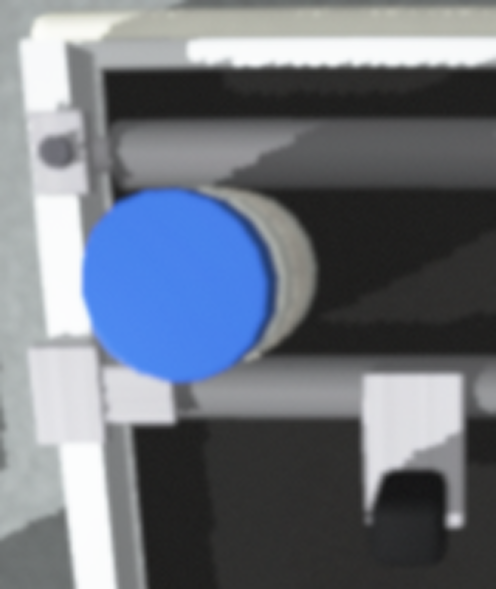

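View pics/c4.png

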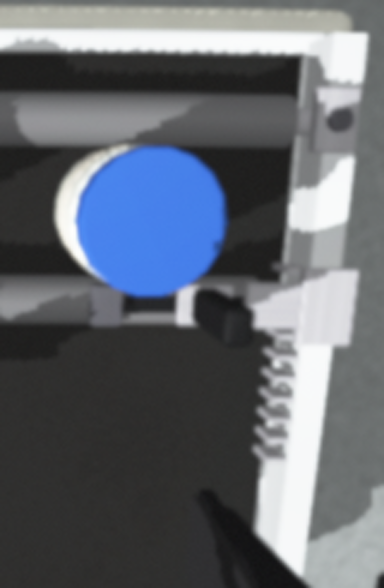

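View pics/c5.png

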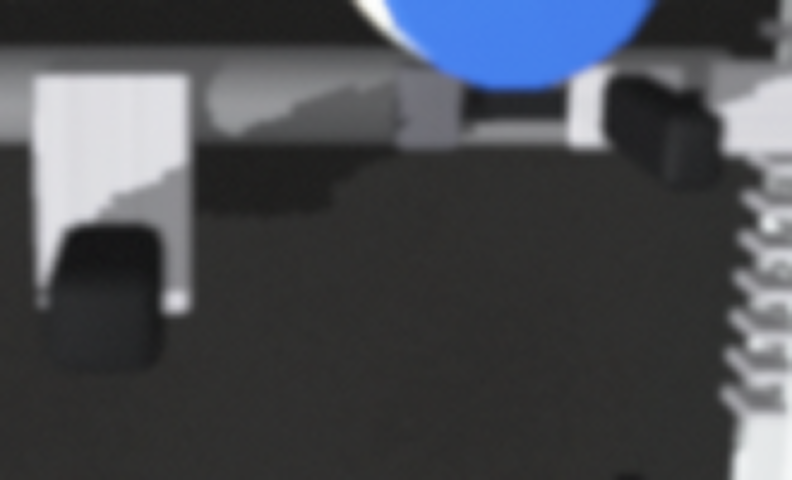

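```bash
python3 - <<'E'
from h import *
f=dict(np.load("w1.npz")); t=dict(np.load("top0.npz"))
c5=lambda u,v:(215+u/4.8-.4,120+v/4.8-.4)
print("grip",atz(f,c5(105,328),187)); print("thumb",atz(f,c5(693,157),187))
W=cloud(f)
n,l,s,c=cv2.connectedComponentsWithStats(blue(f["pixels"]))
for i in range(1,n):
    if s[i,4]>150:
        P=W[l==i]; print(c[i].round(1),s[i],np.nanmedian(P,0).round(1),atz(f,c[i],193 if c[i][1]<150 else 90).round(1))
# rails: points z 126..136
m=(abs(W[...,2]-131)<4)
im=f["pixels"].copy(); im[m]=(0,0,255); cv2.imwrite("pics/m1.png",cv2.resize(im[:300,80:440],None,fx=2,fy=2))
for v in (40,45,55,100,160,170,180,190,200):
    for lo,hi in((100,200),(350,440)):
        r=[u for u in range(lo,hi) if m[v,u]]
        if r: print(v,r[0],r[-1],W[v,r[0]].round(1),W[v,r[-1]].round(1))
print(np.nanmedian(W[150:200,200:300].reshape(-1,3),0))
E
```

```text
grip [ 536.58531279 -138.81017658  187.        ]
thumb [ 561.16881244 -253.81258446  187.        ]
[161.8 106. ] [ 132   76   61   62 2949] [617.5 -82.1 192.7] [617.5 -82.4 193. ]
[323.6 106.5] [ 293   76   62   63 3044] [ 605.3 -221.4  192.8] [ 605.2 -221.3  193. ]
[ 58.  238.4] [  39  222   39   32 1056] [457.2 112.5  89.5] [456.4 113.8  90. ]
40 113 127 [684.  -26.3 131.4] [683.1 -39.2 127.6]
40 397 411 [ 660.4 -309.7  130.6] [ 659.5 -323.9  131. ]
45 113 127 [679.4 -25.3 131. ] [678.4 -38.5 128.1]
45 396 411 [ 655.9 -309.9  128. ] [ 654.7 -324.1  130.8]
55 133 199 [667.5 -45.3 134.9] [ 661.9 -110.1  127.9]
55 390 390 [ 646.4 -302.3  131.8] [ 646.4 -302.3  131.8]
100 118 130 [625.5 -20.5 131.5] [624.3 -32.5 129.6]
100 391 404 [ 601.5 -305.5  128.8] [ 600.7 -318.1  131.7]
160 125 137 [561.6 -15.6 131.1] [560.1 -28.2 129.5]
160 384 397 [ 537.  -299.7  128.4] [ 536.4 -313.4  130.6]
170 127 138 [550.3 -15.7 131.3] [548.9 -27.4 129.8]
170 383 396 [ 525.9 -298.5  129.2] [ 525.2 -312.5  131. ]
180 127 139 [538.8 -13.3 130.8] [537.9 -27.2 131.8]
180 374 395 [ 514.5 -289.3  127.3] [ 513.8 -311.7  131.3]
190 128 140 [527.2 -12.2 131. ] [526.2 -26.1 131.7]
190 373 393 [ 503.5 -287.6  129.7] [ 502.6 -309.3  132.6]
200 129 141 [515.2 -10.9 130.9] [514.1 -24.8 130.9]
200 379 392 [ 490.1 -295.5  127.7] [ 490.3 -309.1  131.5]
[ 533.09593034 -150.04531857  103.26598211]
```

View pics/m1.png

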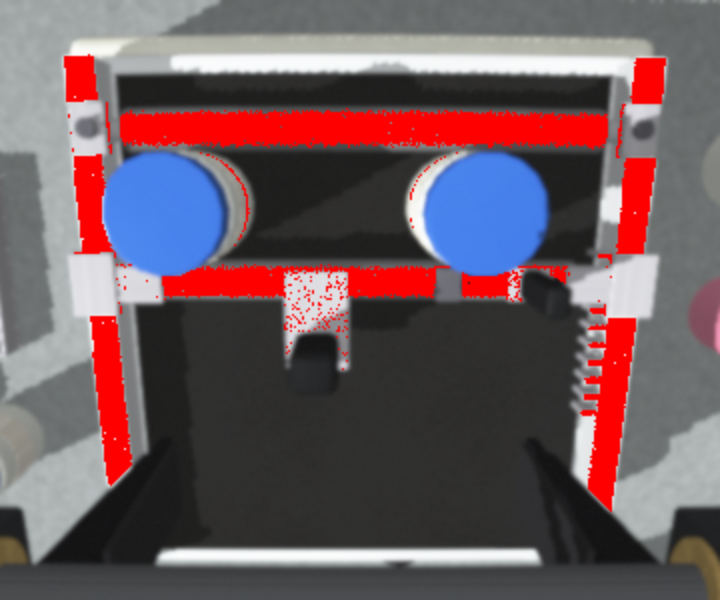

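```bash
cat >> h.py <<'E'
YAW=-0.088; O=np.array([534.1,-162.6])
c_,s_=np.cos(YAW),np.sin(YAW)
def S(x,y,z):  # shaker x,y,  z above bench
    return [O[0]+c_*x-s_*y, O[1]+s_*x+c_*y, z]
def toS(p):
    d=np.array(p[:2])-O; return np.array([c_*d[0]+s_*d[1],-s_*d[0]+c_*d[1]])
def fS(ctrl):
    F=ctrl.read_ft_force(); return np.array([c_*F[0]+s_*F[1],-s_*F[0]+c_*F[1],F[2]]).round(1)
E
python3 - <<'E'
from h import *
t=dict(np.load("top0.npz"))
q=np.array([atz(t,(140+u/5-.4,170+v/5-.4),25)[:2] for u,v in((80,82),(432,100),(410,303),(55,275))])
print(q.round(1),q.mean(0)); print([np.linalg.norm(q[i]-q[(i+1)%4]).round(1) for i in range(4)])
print(np.arctan2(*(-(q[0]-q[1]))[::1]) , np.arctan2(q[0]-q[1],1))
from rig import ctrl
print(ctrl.read_time_s()); 
ctrl.grip(0.0); print(ctrl.read_grip_width())
ctrl.reach(S(36,-113,250),down(YAW)); ctrl.move_l(S(36,-113,160),rate=100)
print(fS(ctrl),toS(ctrl.read_position()))
for y in np.arange(-111,-94,1.5):
    ctrl.move_l(S(36,y,160),rate=30); print(y,fS(ctrl))
f=ctrl.grab_frame("wrist"); cv2.imwrite("pics/w2.png",f["pixels"]); print(ctrl.read_time_s())
E
```

```text
[[673.6 309.6]
 [658.7  78.1]
 [525.6  92.3]
 [546.8 321.8]] [601.19769339 200.45143583]
[np.float64(232.0), np.float64(133.9), np.float64(230.5), np.float64(127.4)]
-3.077410633104089 [1.50368472 1.56647658]
2.375
0.009706350330639763
[-0.5 -0.3  0.4] [  36.55731297 -113.29825394]
-111.0 [ 0.4 -0.6  0.4]
-109.5 [-0.1 -0.8 -1. ]
-108.0 [-0.5  1.1  1.1]
-106.5 [ 0.7 -0.2 -0.1]
-105.0 [-0.1 -0.4 -0.5]
-103.5 [ 0.1 -2.2  0. ]
-102.0 [-0.3 -4.6 -1.3]
-100.5 [ 0.  -2.7 -1.6]
-99.0 [ 0.6 -0.5 -0.4]
-97.5 [-0.3 -1.1  0.5]
-96.0 [0.7 0.5 0.5]
-94.5 [-0.  -0.2 -0.2]
8.6333
```

View pics/w2.png

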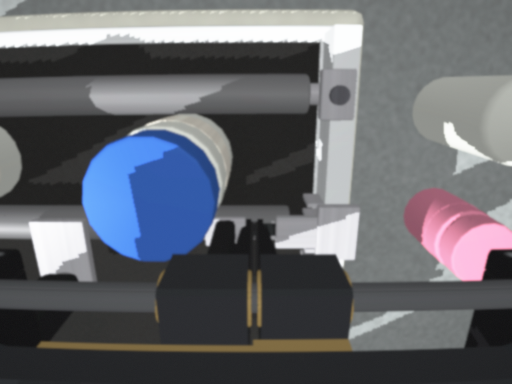

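The force peaked at 4.6 N and then dropped to zero, so the slide has snapped in. Next is the bar.

```bash
python3 - <<'E'
from h import *
from rig import ctrl
ctrl.move_l(S(36,-100,160),rate=60); ctrl.move_l(S(36,-100,240),rate=200)
f=ctrl.grab_frame("wrist"); cv2.imwrite("pics/w3.png",f["pixels"])
ctrl.grip(0.6)
for a in (YAW+np.pi/2,YAW-np.pi/2):
    q=ctrl.inverse_kinematics(S(0.5,24,160),down(a)); print(a,q)
a=YAW-np.pi/2
ctrl.reach(S(0.5,24,240),down(a)); ctrl.move_l(S(0.5,24,160),rate=120)
print(fS(ctrl)); ctrl.grip(0.0); print(ctrl.read_grip_width(),fS(ctrl))
for x in list(np.arange(-10,-71,-10))+[-72,-73,-74,-75]:
    ctrl.move_l(S(x,24,160),rate=60); F=fS(ctrl); print(x,F,toS(ctrl.read_position()).round(1))
    if x<=-70 and F[0]>12: break
print(ctrl.read_time_s())
E
```

```text
1.4827963267948965 [-0.34980028 -0.03360826  1.93157296  0.          1.24362796 -0.26180028]
-1.6587963267948966 [-0.34980028 -0.03360826  1.93157296  0.          1.24362796  2.87979237]
[0.5 0.5 0.5]
0.22789609752008624 [-2.7 -0.2  2.6]
-10 [-2.3 -0.2  2.2] [-10.6  23.9]
-20 [-3.7  0.3  3.1] [-20.6  23.9]
-30 [-3.8 -1.3  3.3] [-30.6  23.9]
-40 [-2.1 -1.4  3.2] [-40.5  23.9]
-50 [-2.8 -2.2  4.8] [-50.5  23.9]
-60 [-3.  -2.4  4.4] [-60.4  23.9]
-70 [-2.9 -2.5  6.1] [-70.4  23.8]
-72 [ 0.3 -3.9  3.7] [-71.8  23.8]
-73 [ 2.5 -3.4  3.1] [-72.7  23.9]
-74 [ 1.8 -3.8  3.3] [-73.8  23.8]
-75 [ 2.3 -5.   2. ] [-74.8  23.8]
16.7833
```

View pics/w3.png

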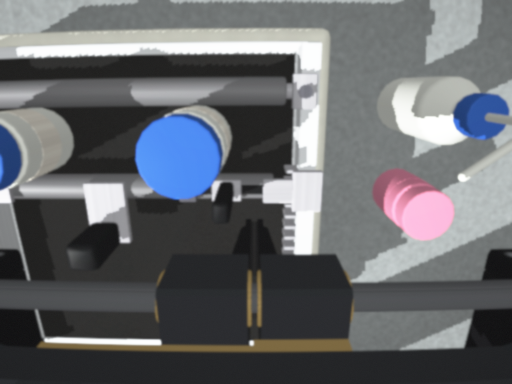

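```bash
python3 - <<'E'
from h import *
from rig import ctrl
for x in np.arange(-75.5,-80,-0.7):
    ctrl.move_l(S(x,24,160),rate=20); ctrl.sleep(.1);F=fS(ctrl); print(x,F,toS(ctrl.read_position()).round(1),ctrl.read_grip_width())
    if F[0]>9: break
ctrl.grip(0.55); p=ctrl.read_position()
ctrl.move_l([p[0],p[1],300],rate=250)
f=ctrl.grab_frame("wrist"); f["T"]=wT(ctrl,f); np.savez("w4.npz",**f); cv2.imwrite("pics/w4.png",f["pixels"])
f=ctrl.grab_frame("top"); np.savez("t4.npz",**f); cv2.imwrite("pics/t4.png",f["pixels"]);print(ctrl.read_time_s())
E
```

```text
-75.5 [ 5.5 -5.3  1.8] [-74.8  23.8] 0.23257745372786728
-76.2 [ 9.5 -4.7  0.3] [-74.8  23.8] 0.22972501801594955
19.0167
```

View pics/w4.png

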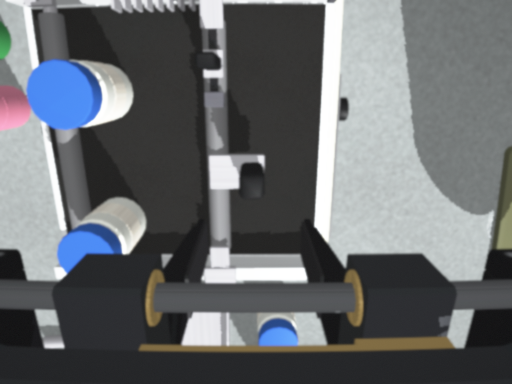

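View pics/t4.png

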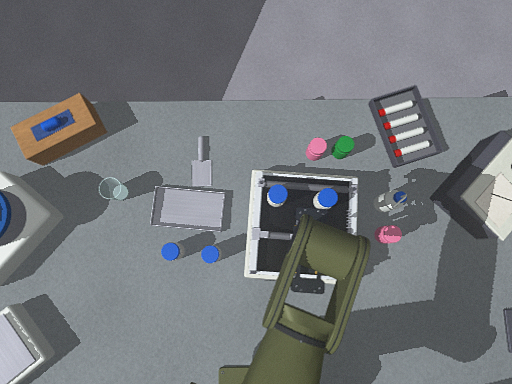

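The bar is at its stop: the force rose and motion halted at −74.8. The jars haven't moved. Next I'll put the first finished jar in the tray.

```bash
cat >> h.py <<'E'
def caps(f):
    W=cloud(f); out=[]
    n,l,s,c=cv2.connectedComponentsWithStats(blue(f["pixels"]))
    for i in range(1,n):
        if s[i,4]>100:
            z=np.nanmedian(W[l==i][:,2]); out.append(np.r_[atz(f,c[i],z),s[i,4]].round(1))
    return out
def pick(ctrl,x,y,base,a,op=0.75,hi=300,dz=50):
    ctrl.grip(op); ctrl.reach([x,y,hi],down(a)); ctrl.move_l([x,y,base+dz+20],rate=250); ctrl.move_l([x,y,base+dz],rate=80)
    print("pre",ctrl.read_ft_force().round(1)); ctrl.grip(0.0); w=ctrl.read_grip_width(); print("grip mm",w*95,ctrl.read_ft_force().round(1))
    ctrl.move_l([x,y,hi],rate=200); print("held",ctrl.read_grip_width()*95,ctrl.read_ft_force().round(1)); return w
def place(ctrl,x,y,base,a,op=0.75,hi=300,dz=50):
    ctrl.move_l([x,y,hi],down(a),rate=250); ctrl.move_l([x,y,base+dz+15],rate=200); ctrl.move_l([x,y,base+dz+1],rate=40)
    F=ctrl.read_ft_force(); print("down",F.round(1)); ctrl.grip(op); ctrl.sleep(.2); ctrl.move_l([x,y,hi],rate=250)
E
python3 - <<'E'
from h import *
from rig import ctrl
p=S(76,87.4,0); TY=-0.08; tr=np.array([601,200.5]); e=np.array([-np.sin(TY),np.cos(TY)])
pick(ctrl,p[0],p[1],103,YAW)
q=tr+52*e; print(q); 
ctrl.move_l([q[0]-60,q[1],300],down(TY),rate=250)
f=ctrl.grab_frame("wrist"); f["T"]=wT(ctrl,f); np.savez("w5.npz",**f); cv2.imwrite("pics/w5.png",f["pixels"])
print(caps(f),ctrl.read_time_s())
E
```

```text
pre [0.4 0.  0.6]
grip mm 55.55991465384917 [-0.4 -0.   1. ]
held 55.69166444697494 [ 0.5 -1.1 -2. ]
[605.15556409 252.33368873]
[array([ 454.3,  124.4,   89.9, 1460. ]), array([ 563.8,  249.9,  338.9, 5544. ]), array([ 531.2,  252.5,  339.4, 2995. ])] 24.7833
```

View pics/w5.png

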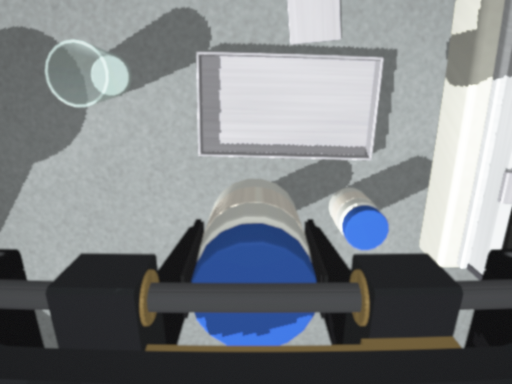

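```bash
python3 - <<'E'
from h import *
from rig import ctrl
f=dict(np.load("w5.npz"))
q=np.array([atz(f,uv,25)[:2] for uv in((198,52),(382,58),(370,158),(199,155.5))])
print(q.round(1),q.mean(0)); print([np.linalg.norm(q[i]-q[(i+1)%4]).round(1) for i in range(4)])
d=(q[0]-q[1])+(q[3]-q[2]); TY=-np.arctan2(d[0],d[1]); print(TY)
tr=(q.mean(0)+[601.2,200.5])/2; e=np.array([-np.sin(TY),np.cos(TY)]); np.save("tray.npy",[*tr,TY])
g=tr+52*e; print(tr,g)
place(ctrl,g[0],g[1],3,TY)
f=ctrl.grab_frame("top"); np.savez("t6.npz",**f); cv2.imwrite("pics/t6.png",f["pixels"]);print(caps(f),ctrl.read_time_s())
E
```

```text
[[672.9 308.8]
 [648.7  84.5]
 [523.6  97.9]
 [545.2 323.6]] [597.61352368 203.71317251]
[np.float64(225.7), np.float64(125.8), np.float64(226.7), np.float64(128.5)]
-0.10129804683820881
[599.40676184 202.10658625] [604.66525634 253.84002066]
down [ 0.3  0.4 -1.1]
[array([860.3, 612.7, 111.8, 214. ]), array([ 604.6, -219.9,  192.9,  288. ]), array([575.8, 684.6, 180. , 203. ]), array([594.9, 249.2,  92.4, 130. ]), array([461.4, 242.3,  89.9, 250. ]), array([451.4, 121.8,  89.8, 240. ])] 28.9083
```

View pics/t6.png

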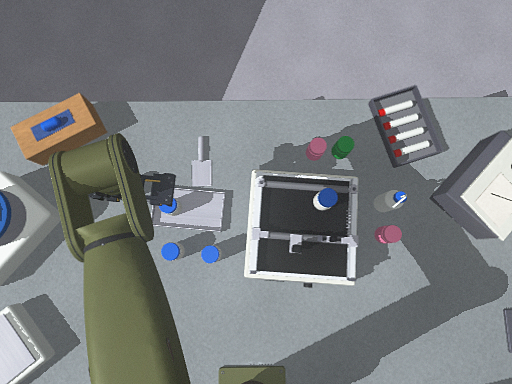

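The first finished jar stands in the tray with its cap at z 92.4, and the second hasn't moved. I'll move the second one.

```bash
python3 - <<'E'
from h import *
from rig import ctrl
*tr,TY=np.load("tray.npy"); e=np.array([-np.sin(TY),np.cos(TY)]); g=np.array(tr)-50*e
p=S(76,-52.2,0)
pick(ctrl,p[0],p[1],103,YAW)
place(ctrl,g[0],g[1],3,TY)
ctrl.reach([480,-20,350],down(YAW))
f=ctrl.grab_frame("top"); np.savez("t7.npz",**f); cv2.imwrite("pics/t7.png",f["pixels"]);print(caps(f),ctrl.read_time_s())
E
```

```text
pre [-0.2  0.4  0.3]
grip mm 55.71072973396824 [0.2 0.4 1.3]
held 55.370695628297455 [ 1.  -0.3 -2.3]
down [-0.1 -0.1 -2.1]
[array([860.1, 613. , 111.6, 216. ]), array([573.8, 683. , 179.3, 257. ]), array([603.8, 252.7,  92.7, 240. ]), array([593.8, 151.9,  93. , 233. ]), array([461.4, 242.3,  89.7, 250. ]), array([449.9, 127.4,  89.8, 179. ])] 39.45
```

View pics/t7.png

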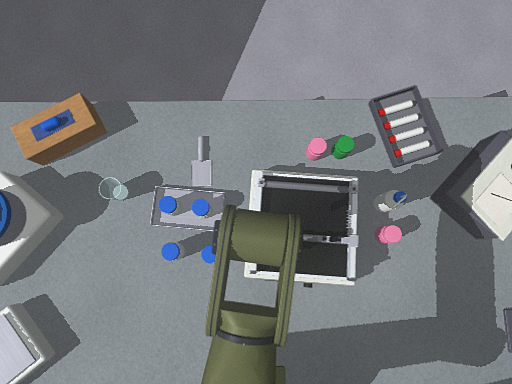

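Both finished jars are in the tray. I'll locate the fresh jars with the wrist camera.

```bash
python3 - <<'E'
from h import *
from rig import ctrl
ctrl.grip(0.75)
ctrl.reach([430,182,300],down(0))
f=ctrl.grab_frame("wrist"); f["T"]=wT(ctrl,f); np.savez("w8.npz",**f); cv2.imwrite("pics/w8.png",f["pixels"])
print(caps(f),ctrl.read_time_s())
f=ctrl.grab_frame("side");  cv2.imwrite("pics/s8.png",f["pixels"])
E
```

```text
[array([588.4, 251.4,  92.8, 878. ]), array([ 583.7,  152.1,   92.9, 1345. ]), array([ 461.6,  241.5,   89.9, 1731. ]), array([ 451.8,  122.3,   90. , 1699. ])] 40.5833
```

View pics/w8.png

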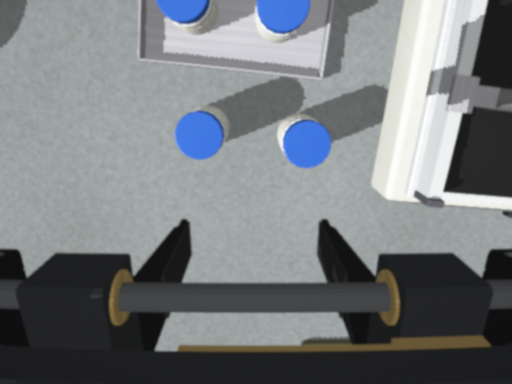

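View pics/s8.png

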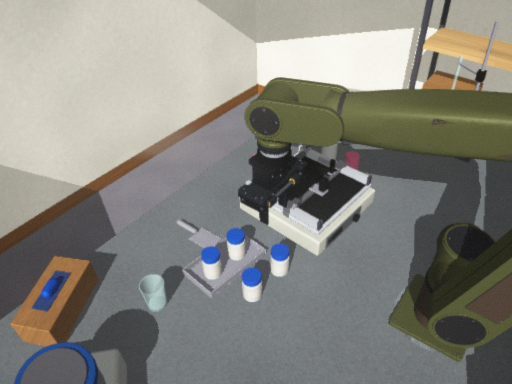

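```bash
python3 - <<'E'
from h import *
from rig import ctrl
pick(ctrl,451.8,122.2,0,0,dz=48)
p=S(74.5,-20,0); place(ctrl,p[0],p[1],103,YAW,dz=48)
ctrl.move_l([480,60,300],down(0),rate=300)
f=ctrl.grab_frame("top"); np.savez("t9.npz",**f); cv2.imwrite("pics/t9.png",f["pixels"]);C=caps(f);print(C,ctrl.read_time_s())
f=ctrl.grab_frame("wrist"); f["T"]=wT(ctrl,f); print(caps(f)); cv2.imwrite("pics/w9.png",f["pixels"])
E
```

```text
pre [0.1 0.5 0.2]
grip mm 55.58909267137207 [-0.3 -0.4  1.9]
held 55.703154955292845 [ 0.4 -0.6 -2.1]
down [ 0.1 -1.1 -2.1]
[array([857.8, 615.1, 112.2, 200. ]), array([ 604.9, -187.8,  192.6,  284. ]), array([576.5, 683.2, 179.6, 251. ]), array([603.9, 252.6,  92.8, 241. ]), array([594. , 151.9,  93.3, 231. ]), array([461.2, 254.2,  90. , 119. ])] 49.9833
[array([ 603.2,  249.7,   92.6, 2246. ]), array([ 593.9,  150.6,   92.8, 2118. ]), array([ 462.8,  238.8,   89.7, 1640. ])]
```

View pics/t9.png

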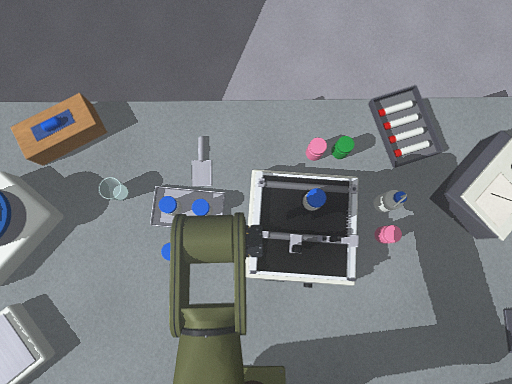

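The first fresh jar stands where intended, and the second is still at about (462,241). I'll pick the second one.

```bash
python3 - <<'E'
from h import *
from rig import ctrl
pick(ctrl,461.6,241.2,0,0,dz=48)
p=S(74.5,64,0); place(ctrl,p[0],p[1],103,YAW,dz=48)
p=S(0,20,330);ctrl.move_l(p,rate=300)
f=ctrl.grab_frame("wrist"); f["T"]=wT(ctrl,f); np.savez("w10.npz",**f)
for c in caps(f): print(c,toS(c[:2]))
cv2.imwrite("pics/w10.png",f["pixels"]); print(ctrl.read_time_s())
f=ctrl.grab_frame("side");  cv2.imwrite("pics/s10.png",f["pixels"])
E
```

```text
pre [ 0.5 -0.2 -0.5]
grip mm 55.615453355680756 [-0.3  0.9 -0. ]
held 55.41086663845875 [ 0.1  0.1 -1.8]
down [ 0.6 -0.1 -1.3]
[ 612.8 -104.8  192.3 3189. ] [73.3156325  64.49300761]
[ 605.4 -189.2  192.3 3153. ] [ 73.36188449 -20.23076627]
[ 593.6  141.2   92.  1278. ] [ 32.56985648 307.85369   ]
59.2833
```

View pics/w10.png

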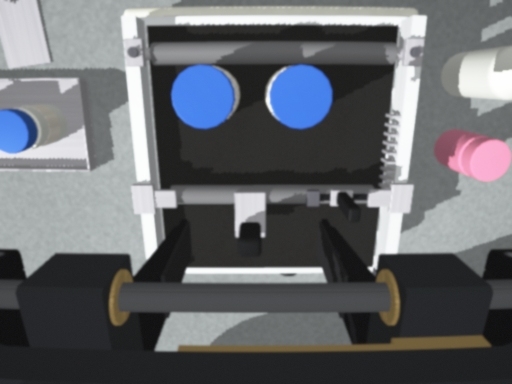

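View pics/s10.png

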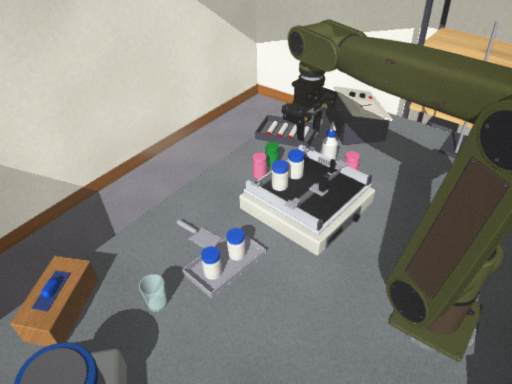

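Both fresh jars stand in the row. Now I'll slide the bar up to them.

```bash
python3 - <<'E'
from h import *
from rig import ctrl
ctrl.grip(0.55); a=YAW+np.pi/2
ctrl.reach(S(-74.8,24,240),down(a)); ctrl.move_l(S(-74.8,24,160),rate=120)
print(fS(ctrl)); ctrl.grip(0.0); print(ctrl.read_grip_width(),fS(ctrl),toS(ctrl.read_position()))
for x in list(np.arange(-60,-9,10))+[-5,-3,-2,-1.5,-1,-.5,0,.5,1,1.5,2]:
    ctrl.move_l(S(x,24,160),rate=50 if x<-9 else 20); ctrl.sleep(.1); F=fS(ctrl); print(x,F,toS(ctrl.read_position()).round(1))
    if x>-12 and F[0]<-12: break
f=ctrl.grab_frame("wrist"); f["T"]=wT(ctrl,f); np.savez("w11.npz",**f)
cv2.imwrite("pics/w11.png",f["pixels"]); print(ctrl.read_time_s())
E
```

```text
[-0.5 -0.3  0.2]
0.22994969895254513 [-1.   0.8  1.1] [-74.69583409  23.95692761]
-60 [2.9 1.4 1.3] [-59.4  24. ]
-50 [2.2 1.4 3.3] [-49.6  24. ]
-40 [2.8 0.9 4.2] [-39.8  24. ]
-30 [2.6 2.2 4.8] [-29.8  24.1]
-20 [2.6 2.4 4.8] [-19.8  24.1]
-10 [3.  2.3 4.9] [-9.8 24.1]
-5 [0.2 2.3 6.6] [-5.2 24.1]
-3 [-0.4  2.6  5.9] [-3.3 24.1]
-2 [-2.1  2.8  5.8] [-2.6 24.2]
-1.5 [-3.3  2.5  7.3] [-2.3 24.1]
-1 [-4.5  3.1  7.7] [-1.8 24.1]
-0.5 [-5.3  2.9  7.8] [-1.4 24.1]
0 [-3.8  2.9  8.5] [-0.8 24.1]
0.5 [-4.   2.   8.3] [-0.4 24.1]
1 [-5.2  2.2  7.7] [ 0.2 24.1]
1.5 [-6.4  2.2  8.6] [ 0.3 24.1]
2 [-8.5  2.5  9.3] [ 0.4 24.1]
69.6083
```

View pics/w11.png

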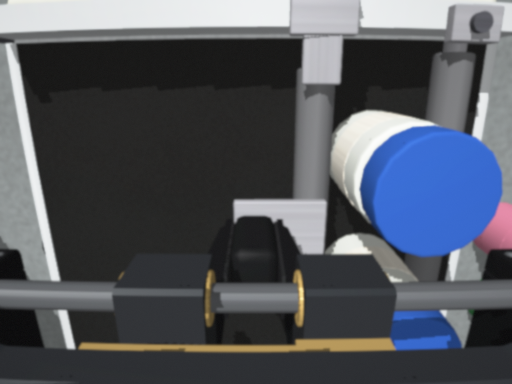

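Contact came at x=0.2 to 0.4, as predicted for 0.010. I'll ease back about 0.7 mm, release, and push the lock.

```bash
python3 - <<'E'
from h import *
from rig import ctrl
ctrl.move_l(S(-1.2,24,160),rate=10); ctrl.sleep(.2); print(fS(ctrl),toS(ctrl.read_position()))
ctrl.grip(0.5); p=ctrl.read_position(); ctrl.move_l([p[0],p[1],260],rate=200)
ctrl.grip(0.0)
ctrl.reach(S(35.3,-54,260),down(YAW)); 
f=ctrl.grab_frame("wrist"); cv2.imwrite("pics/w12.png",f["pixels"])
ctrl.move_l(S(35.3,-54,160),rate=100); print(fS(ctrl))
for y in list(np.arange(-55.5,-71,-1.5))+[-71.5,-72]:
    ctrl.move_l(S(35.3,y,160),rate=30); F=fS(ctrl); print(y,F,toS(ctrl.read_position()).round(1))
    if abs(F[1])>15: break
print(ctrl.read_time_s())
E
```

```text
[1.  3.2 5.9] [-1.30668341 24.10341977]
[-0.1 -0.3  0. ]
-55.5 [ 0.5 -0.  -0.1] [ 35.6 -55.7]
-57.0 [-0.3  0.3 -0.3] [ 35.3 -57.1]
-58.5 [0.9 0.8 0.6] [ 35.3 -58.6]
-60.0 [ 0.6 -0.5 -0.4] [ 35.3 -60.1]
-61.5 [-1.   3.4  0.6] [ 35.3 -60.9]
-63.0 [-0.4  5.2  1.3] [ 35.3 -62.3]
-64.5 [0.4 2.5 0.2] [ 35.3 -64.6]
-66.0 [ 0.3 -0.2 -0.2] [ 35.2 -66.7]
-67.5 [-0.1 -1.   0.2] [ 35.3 -68.2]
-69.0 [-0.4 -0.8 -1. ] [ 35.3 -69.3]
-70.5 [ 0.9 -0.4 -0.3] [ 35.3 -70.7]
-71.5 [ 0.5 -0.2 -1.2] [ 35.3 -71.6]
-72 [-0.2 -0.2  0.2] [ 35.3 -72. ]
78.275
```

View pics/w12.png

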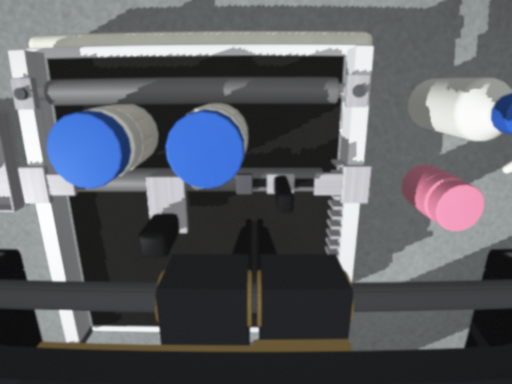

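```bash
python3 - <<'E'
from h import *
from rig import ctrl
for y in np.arange(-72.7,-78.5,-0.7):
    ctrl.move_l(S(35.3,y,160),rate=20); ctrl.sleep(.05); F=fS(ctrl); print(round(y,1),F,toS(ctrl.read_position()).round(1))
    if abs(F[1])>9: break
ctrl.move_l(S(35.3,-66,160),rate=60); ctrl.move_l(S(35.3,-66,260),rate=200); ctrl.reach(S(10,-20,320),down(YAW))
f=ctrl.grab_frame("wrist"); f["T"]=wT(ctrl,f); np.savez("w13.npz",**f)
for c in caps(f): print(c,toS(c[:2]))
cv2.imwrite("pics/w13.png",cv2.resize(f["pixels"],(800,600)));
crop(f["pixels"],190,60,420,210,3.4,"pics/c13.png"); print(ctrl.read_time_s())
E
```

```text
-72.7 [-1.4  0.5  0.4] [ 35.3 -72.6]
-73.4 [0.1 3.9 0.4] [ 35.3 -72.9]
-74.1 [0.2 6.7 0.9] [ 35.3 -72.9]
-74.8 [-0.2  7.6  0.9] [ 35.3 -73. ]
-75.5 [-0.2 10.2  2.4] [ 35.3 -73.1]
[ 608.2 -428.   151.2  597. ] [  97.1383378  -257.86064711]
[ 615.2 -106.6  191.1 3314. ] [75.86454134 62.91090023]
[ 608.  -189.4  191.1 3380. ] [ 75.96940108 -20.20148756]
81.2
```

View pics/w13.png

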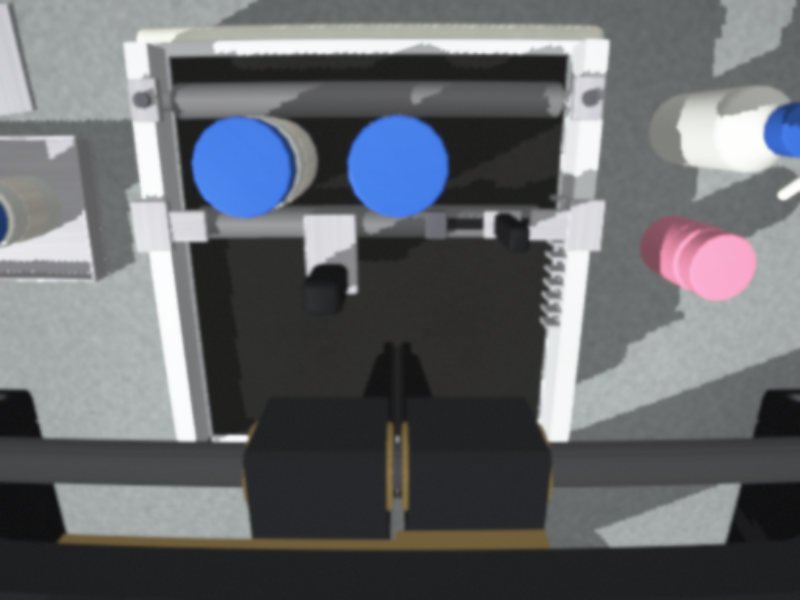

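View pics/c13.png

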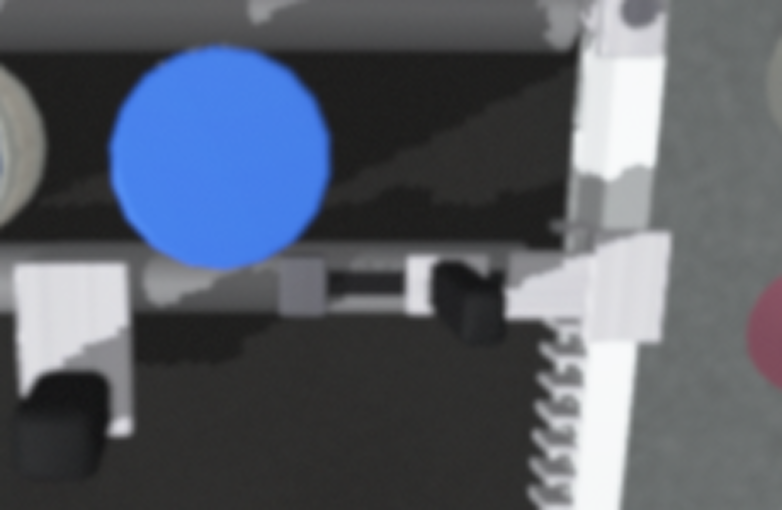

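```bash
python3 - <<'E'
from h import *
f=dict(np.load("w13.npz"))
for n,u,v in(("thumb",487,322),("grip",62,441)):
    p=atz(f,(190+u/3.4-.35,60+v/3.4-.35),187); print(n,p.round(1),toS(p))
for n,uv in (("thumb w1",(215+693/4.8-.4,120+157/4.8-.4)),("grip w1",(215+105/4.8-.4,120+328/4.8-.4))):
    print(n,toS(atz(dict(np.load("w1.npz")),uv,187)))
from rig import ctrl
ctrl.reach([420,-250,350],down(YAW))
for n in("top","side"):
    f=ctrl.grab_frame(n); cv2.imwrite(f"pics/{n}14.png",f["pixels"])
    if n=="top":
        for c in caps(f): print(c)
E
```

```text
thumb [ 560.3 -254.5  187. ] [ 34.14743196 -89.25488673]
grip [ 537.8 -141.2  187. ] [ 1.82563457 21.69047161]
thumb w1 [ 34.98042126 -88.48065495]
grip w1 [ 0.38489238 23.91619401]
[858.6 614.3 112.3 204. ]
[ 615.  -105.3  193.   288. ]
[ 608.1 -188.4  192.7  292. ]
[575.2 682.6 179.3 264. ]
[604.  252.6  93.  243. ]
[593.8 152.1  93.  231. ]
```

View pics/top14.png

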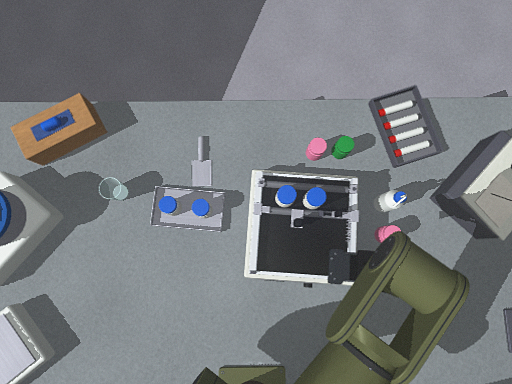

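View pics/side14.png

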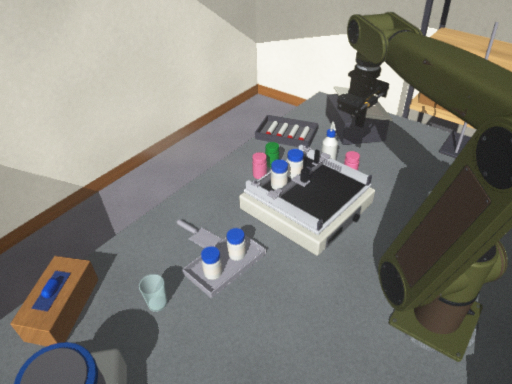

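Everything checks out: the thumb is at y=−89 (home), the jars stand between the bars, the finished jars are in the tray, and the arm is clear. I'll hand the job in.

```bash
python3 -c "
from rig import ctrl
print(ctrl.read_time_s(), ctrl.finish_job())"
```

```text
the job is handed in; nothing more can be done
81.925 None
```

The job is done and handed in after about 82 s of the 210 s allowed. I drew the lock slide in and slid the clamp bar back to its stop. I stood the two finished jars in the steel tray and the two fresh jars (there were only two) on the platform. Then I slid the bar up against the fresh jars and pushed the lock home.

**Last checks:**
- **Lock:** the slide snapped over at about 5 N, and I felt a firm end stop when I pushed further. The thumb piece measures y ≈ −89 mm, which is the home position. I did not tug the bar to test the lock.
- **Fresh jars:** upright with their caps at about 193 mm, centres at x ≈ 76 mm, and y ≈ +63 and −20 mm in the shaker frame.
- **Finished jars:** both upright in the tray with their caps at 93 mm.
- **Bystanders:** I touched none of them. The wash bottle and the beaker are where they were in the last pictures; I did not check the spatula separately.
- **Small disagreement:** in the pictures, the bar grip's position after locking differs by 1–2 mm from the start, which is within the camera calibration.

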